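Set the seam of a trim panel with the tool from the bin

ROBOT

A 7-joint arm with a two-finger parallel gripper is mounted at the origin on the work surface. World frame = base frame: x ahead of the robot, y to its left, z up, the work surface at z = 0. Lengths are in m, angles in rad, forces in N, time in s.
With the tool pointing down it reaches from about 0.4 to 0.85 m from the base axis. Payload 6.9 kg.
Tool frame: the origin (TCP) lies midway between the tips of the shut fingers; the grasp point (between the pads) lies behind it (ctrl.pinch_z is the z of the grasp point in the tool frame, in m); z points along the fingers, y is the line along which they close (so a half turn about z gives the same grasp; the last joint's range is limited). The gripper opens to 85 mm and grips with 20 to 120 N. Pads are 22 mm wide; open, the fingers measure 114 mm over their backs; the gripper's body (76 mm by 85 mm) begins 54 mm behind the grasp point. The pads swing forward as they close: fully open they stand 13 mm farther back than shut.
Start: joints at [1.456, 0.507, -0.238, 1.5, 0.126, 1.149, -0.155], TCP at [0.137, -0.61, 0.231] pointing down, gripper open.
Joint ranges: [-3.08, 3.08], [-0.24, 2.05], [-1.43, 1.35], [0, 2.5], [-1.52, 4.66], [0.17, 1.96], [-2.89, 2.89]. Speed limits (rad/s): [2.39, 2.39, 3.14, 3.14, 3.14, 3.14, 3.14].

INTERFACE

Orientations are given as a unit quaternion [w, x, y, z].
In Python, from station import ctrl, get_state, vision, ticket, models gives the robot as it stands. Calls block until the motion is done:
- ctrl.movep(position, orientation): joint-space move of the TCP to a pose.
- ctrl.movel(position, frame=None, max_speed=0.15): straight line of the TCP; frame=None keeps the orientation; max_speed is the mean speed in m/s.
- ctrl.set_joints(angles): joint-space move.
- ctrl.ungrasp() and ctrl.close_gripper(force=None): open the fingers fully, or close them until they stop; force is the grip in N (None keeps the last).
- ctrl.pause(seconds).
- ctrl.ik(position, orientation): joint angles nearest the present ones, or None.
- get_state(): the state.
- vision.grab_frame(name): name is "scene" or "top" or "wrist"; returns (picture, depth): 420x560x3 uint8, blue, green, red; 420x560 float32, m along the optical axis (not along the pixel's ray), 0 where there is no reading.
- vision.camera_info(name): a dict with "mtx" (3x3 intrinsics, pixels), "R" (3x3) and "t" (3): a world point X has camera coordinates R X + t; the wrist camera has in their place "hand_eye" (4x4, takes a point from camera to tool coordinates, whose origin is the TCP and whose axes are the flange's). Camera axes: x right, y down, z forward; pixel columns grow to the right and rows downward; lengths in m; the calibration is good to about 2 mm. A picture is of the moment at which its call begins: read the wrist's pose just before it. camera_info takes no time and is no camera call.
A pose or a line that the arm cannot do raises ctrl.Unreachable and nothing moves.
- ticket.close_job(): hands the job in; it is judged then, once.
Trained networks look in the newest picture that a camera, given by its name, has taken for a name from the list of things; names that differ only in an ending like _2 or _b are one class to them, and where a whole thing is asked for, a point or a joint stands for the part that bears it (a point fixed in the world has none). Each returns a list of dicts, best first, with "p" (0 to 1); they miss things now and then, are a little off and sometimes report something else, mostly with a low value. They report only what shows in the picture. A call takes as long as a camera call.
- models.recognise(camera, target): "point" ([column, row] in pixels, amid what is visible of it).
- models.masks_of(camera, target): "mask" (420x560 bool, what is visible of it) and "point" ([column, row] in pixels, amid what is visible of it).
The state is a dict: "time": time; "qpos": joint angles; "qd": joint speeds; "tau": joint torques, N m; "tcp_pos": TCP position; "eef_rot": TCP orientation; "contact_force": force on the tool from outside, world axes, zero at the start; "wrist_torque": the same for the moment, N m; "width": finger opening in m; "gripper_force": force on a finger pad.
Only numpy, scipy, OpenCV 4.12 (cv2) and the standard library are available. Lean on these libraries where they do the work, as an engineer would, in place of code of your own. Each camera call takes 0.05 s, during which the arm holds its last target. There are 200 camera calls.

TASK

Draw the panel carrier towards the robot until it is fully home against its two stops (its far edge is easily hooked). Then lift the seam tool (the one with the thin bent shank and ball tip) out of the bin and run its tip slowly and lightly along the whole seam of the panel, starting at the end with the round steel stud and keeping on the grey seam band. Finally lay the tool down gently, wholly on the cork pad, and leave everything else where it is: the spatula in the bin, carrier home, tub and glass jar undisturbed.

Things in the scene. Friction and masses are not known exactly. Their poses are not given: they have to be found in the camera images.
- jig: fixed steel base plate (250 x 190 mm, 6 mm thick) with two side rails 24 mm high and, at its near end, two dark stop blocks 26 mm high. Origin on the table, 90 mm from its near end; its x axis points away from the robot, along the rails, y to the left, z up
- carrier (a joint): slide of the plywood carrier (140 mm along x, 168 mm wide, its underside 7 mm and its top edge 49 mm above the table) along the jig's x axis, in m: 0 = home, against the stops; grows up to 0.085 away from the robot. Stiff: about 4 N to move it
- carrier_edge (a point): middle of the top of the carrier's far edge, on its outer (far) upright face, 49 mm above the table. That face is 168 mm wide, runs down to 7 mm above the table and is the place to hook with shut fingers; behind it is only the 6 mm base plate between the rails
- panel: black foam-backed trim panel on the carrier, x -66 to +46 mm, y -81 to +81 mm. Origin on its top face (49 mm above the table), axes as the jig's. It yields down on a spring: 1 N to start, then 0.5 N per mm, 12 mm at most. The seam is a grey 14 mm wide band with a white stitch line, gently curved, 120 mm long in y, flush with the top; a round steel stud 14 mm across marks its start (at -y)
- seam0 (a point): point on the seam's middle line on the panel's top face, its start, beside the stud
- seam1 (a point): point on the seam's middle line on the panel's top face, 30 mm on in y
- seam2 (a point): point on the seam's middle line on the panel's top face, 60 mm on in y (the middle)
- seam3 (a point): point on the seam's middle line on the panel's top face, 90 mm on in y
- seam4 (a point): point on the seam's middle line on the panel's top face, its far end (at +y)
- bin: fixed open grey plastic bin, 220 (x) x 208 (y) x 45 mm high outside, walls and floor 4 mm. Origin under its centre on the table. It and the cork pad may be on either side of the jig. Two wooden-handled tools lie side by side in it, in either order, about 80 mm apart, handles away from the robot
- seam_tool: the seam tool, 80 g: square wooden handle 90 x 20 x 20 mm, then a thin round steel shank 6 mm thick, bent down at the end to a ball tip of 8 mm diameter. Origin at the middle of the handle's underside, near the centre of mass; the handle lies along x (from -45 to +45 mm), the tip points to -x, z up
- tool_tip (a point): centre of the seam tool's ball tip (radius 4 mm), 115 mm from the tool's origin to -x and 5.5 mm above the handle's underside
- tool_butt (a point): centre of the butt end of the seam tool's handle, 45 mm from its origin to +x, 10 mm above the underside
- spatula: bystander in the bin: the same handle with a straight shank and a flat steel blade 50 x 24 mm; origin and axes as the seam tool's, 120 mm to the blade's end
- cork_pad: fixed flat cork pad, 240 (x) x 170 (y) x 8 mm. Origin under its centre on the table
- white_tub: bystander: white lidded tub, 72 mm in diameter, 60 mm high, origin under its centre
- glass_jar: bystander: small glass jar, 40 mm in diameter, 55 mm high, origin under its centre

How it is judged:
On the way, in this order (a step that is already met when the one before it is completed fails the run):
1. the carrier is drawn home against the two stops, the seam tool still in the bin (value of joint carrier below 0.005 m and height (world z) of seam_tool below 0.03 m), for 0.2 s.
2. the seam tool is lifted out of the bin (height (world z) of seam_tool above 0.08 m and value of joint carrier below 0.005 m), for 0.1 s.
3. the tool's tip presses on the seam at the seam's start, beside the stud (within 10 mm), with the carrier home (horizontal distance between tool_tip and seam0 below 0.01 m and contact force between seam_tool and panel above 0.3 N and value of joint carrier below 0.005 m), for 0.05 s.
4. the tool's tip presses on the seam a quarter of the way along (within 10 mm), with the carrier home (horizontal distance between tool_tip and seam1 below 0.01 m and contact force between seam_tool and panel above 0.3 N and value of joint carrier below 0.005 m), for 0.05 s.
5. the tool's tip presses on the seam at the middle of the seam (within 10 mm), with the carrier home (horizontal distance between tool_tip and seam2 below 0.01 m and contact force between seam_tool and panel above 0.3 N and value of joint carrier below 0.005 m), for 0.05 s.
6. the tool's tip presses on the seam three quarters of the way along (within 10 mm), with the carrier home (horizontal distance between tool_tip and seam3 below 0.01 m and contact force between seam_tool and panel above 0.3 N and value of joint carrier below 0.005 m), for 0.05 s.
7. the tool's tip presses on the seam at the seam's far end (within 10 mm), with the carrier home (horizontal distance between tool_tip and seam4 below 0.01 m and contact force between seam_tool and panel above 0.3 N and value of joint carrier below 0.005 m), for 0.05 s.
At the end, for the whole second after the job is handed in: the seam tool lies still on the cork pad, its tip and its butt both within the pad's outline and no more than 26 mm above the table; the carrier is within 5 mm of its stops; the spatula lies in the bin (x of tool_tip in the frame of cork_pad between -0.122 and 0.122 m and y of tool_tip in the frame of cork_pad between -0.087 and 0.087 m and z of each of tool_tip, tool_butt in the frame of cork_pad below 0.026 m and x of tool_butt in the frame of cork_pad between -0.122 and 0.122 m and y of tool_butt in the frame of cork_pad between -0.087 and 0.087 m and linear speed of seam_tool below 0.02 m/s and angular speed of seam_tool below 0.2 rad/s and value of joint carrier below 0.005 m and x of spatula in the frame of bin between -0.11 and 0.11 m and y of spatula in the frame of bin between -0.104 and 0.104 m and height (world z) of spatula below 0.04 m); the robot touches nothing.
It fails at once if the tool moves faster than 0.15 m/s while pressing on the panel, or presses on it with more than 20 N (contact force between seam_tool and panel above 20 N or (contact force between seam_tool and panel above 0.3 N and linear speed of seam_tool above 0.15 m/s)).
It fails at once if the tool presses on the panel more than 22 mm from every listed point of the seam (contact force between seam_tool and panel above 0.3 N and horizontal distance between tool_tip and seam0 above 0.022 m and horizontal distance between tool_tip and seam1 above 0.022 m and horizontal distance between tool_tip and seam2 above 0.022 m and horizontal distance between tool_tip and seam3 above 0.022 m and horizontal distance between tool_tip and seam4 above 0.022 m).
It fails at once if the tool is dropped or thrown onto the cork pad (arrives faster than 0.7 m/s) (horizontal distance between seam_tool and cork_pad below 0.15 m and height (world z) of seam_tool below 0.03 m and linear speed of seam_tool above 0.7 m/s).
It fails at once if the spatula is lifted out of the bin (height (world z) of spatula above 0.07 m).
It fails at once if the tub or the glass jar is moved more than 30 mm or tipped (distance of any of white_tub, glass_jar from where it was at the start of the episode above 0.03 m or angle between any of white_tub, glass_jar's own z axis and vertical above 0.4 rad).
It also fails if it takes over 66 s, if anything falls off the work surface, if the arm or the gripper's body presses on something with over 40 N, if the wrist force passes 120 N, or if a joint passes its speed limit or range.

## Working session

There is one attempt and no reset: what is moved stays moved. The work goes in short steps, each a Python script; the robot and the scene stay as the last script left them, time stands still between calls to the robot, and variables do not carry over. Pictures are saved under pics/ and viewed, at most 10 in all, crops included, and the job is handed in when it is done.

```bash
mkdir -p pics; ls; cat > h.py <<'E'
import numpy as np, cv2
from station import ctrl, get_state, vision, ticket, models
def world(cam,uv,d=None,z=None,info=None):
    i=vision.camera_info(cam); K=np.array(i["mtx"]);R=np.array(i["R"]);t=np.array(i["t"]).ravel()
    uv=np.atleast_2d(uv).astype(float)
    r=np.c_[uv,np.ones(len(uv))]@np.linalg.inv(K).T
    if d is not None: return (r*np.reshape(d,(-1,1))-t)@R
    o=-R.T@t; w=r@R
    return o+w*((z-o[2])/w[:,2])[:,None]
def pix(cam,P):
    i=vision.camera_info(cam)
    c=np.atleast_2d(P)@np.array(i["R"]).T+np.array(i["t"]).ravel(); q=c@np.array(i["mtx"]).T
    return q[:,:2]/q[:,2:]
E
python3 - <<'E'
from h import *
for c in ("scene","top"):
    im,d=vision.grab_frame(c); cv2.imwrite(f"pics/{c}0.png",im); np.save(f"{c}0.npy",d)
    i=vision.camera_info(c); print(c,-np.array(i["R"]).T@np.array(i["t"]).ravel(),np.array(i["mtx"])[0,0])
    for n in ["jig","carrier","carrier_edge","panel","seam0","seam2","seam4","bin","seam_tool","tool_tip","tool_butt","spatula","cork_pad","white_tub","glass_jar"]:
        try:
            for r in models.recognise(c,n)[:2]:
                u,v=r["point"]; dd=d[int(v),int(u)]
                print(n,round(r["p"],2),np.round(r["point"],1),world(c,[[u,v]],d=[dd]).round(3)[0])
        except Exception as e: print(n,e)
s=get_state(); print(s["time"],s["tcp_pos"],s["eef_rot"],s["width"],ctrl.pinch_z)
E
```

```text
pics
scene [1.03204835 0.42389784 1.05073627] 426.5936642612024
jig 0.55 [282.6 219. ] [0.603 0.024 0.05 ]
carrier 0.94 [278.6 219.3] [0.61  0.016 0.047]
carrier 0.51 [400.7 289. ] [0.545 0.373 0.023]
panel 0.89 [283.6 216.5] [0.594 0.02  0.048]
seam0 0.91 [283.1 213.7] [0.588 0.013 0.048]
seam0 0.22 [278.8 219.7] [0.61  0.017 0.047]
seam2 0.91 [283.1 213.7] [0.588 0.013 0.048]
seam2 0.22 [278.8 219.7] [0.61  0.017 0.047]
seam4 0.91 [283.1 213.7] [0.588 0.013 0.048]
seam4 0.22 [278.8 219.7] [0.61  0.017 0.047]
bin 0.63 [394.8 273.5] [ 0.508  0.336 -0.   ]
seam_tool 0.92 [399.1 286.3] [0.539 0.366 0.019]
tool_tip 0.59 [401.4 291.7] [0.551 0.379 0.025]
tool_butt 0.63 [399.8 289.4] [0.547 0.372 0.022]
spatula 0.73 [380.8 262.1] [0.516 0.293 0.021]
cork_pad 0.85 [223.6 152. ] [ 0.527 -0.295  0.007]
white_tub 0.77 [200.4 213.1] [ 0.742 -0.152  0.06 ]
glass_jar 0.76 [285.9 283.1] [0.736 0.156 0.055]
top [0.52981316 0.00850025 1.00029674] 445.97867045714065
jig 0.96 [273.8 214.8] [0.574 0.009 0.05 ]
jig 0.29 [271.2 206.5] [0.592 0.014 0.052]
carrier 0.75 [275.8 204.5] [0.596 0.004 0.049]
carrier_edge 0.96 [274.1 203.8] [0.598 0.008 0.05 ]
panel 0.86 [273.2 211.9] [0.581 0.01  0.05 ]
seam0 0.77 [277.2 213.6] [0.577 0.001 0.049]
seam2 0.77 [277.2 213.6] [0.577 0.001 0.049]
seam4 0.77 [277.2 213.6] [0.577 0.001 0.049]
bin 0.85 [124.6 244.4] [0.51  0.339 0.004]
tool_tip 0.69 [109.1 231.4] [0.539 0.367 0.022]
tool_tip 0.32 [275.4 208.3] [0.588 0.005 0.049]
tool_butt 0.98 [105.4 228.8] [0.544 0.373 0.026]
spatula 0.9 [144.1 238.4] [0.524 0.291 0.022]
spatula 0.67 [272.4 216.4] [0.571 0.011 0.048]
cork_pad 0.83 [414.2 246.2] [ 0.507 -0.304  0.01 ]
white_tub 0.85 [352.4 141.7] [ 0.73  -0.159  0.062]
glass_jar 0.83 [209.8 139.9] [0.734 0.145 0.057]
1.6 [ 0.13684415 -0.60982794  0.23125704] [-2.01714306e-05  9.93912489e-01  1.10172429e-01  6.00014824e-06] 0.08547411925850704 -0.0187
```

View pics/top0.png

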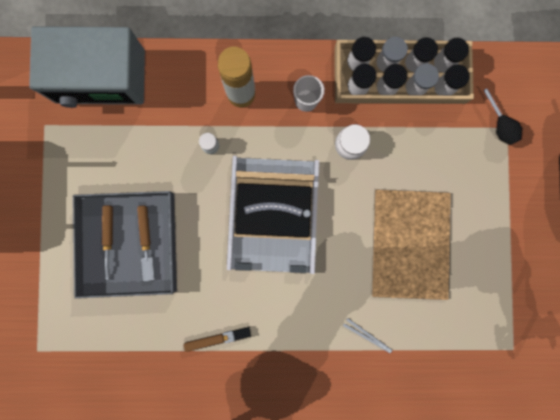

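View pics/scene0.png

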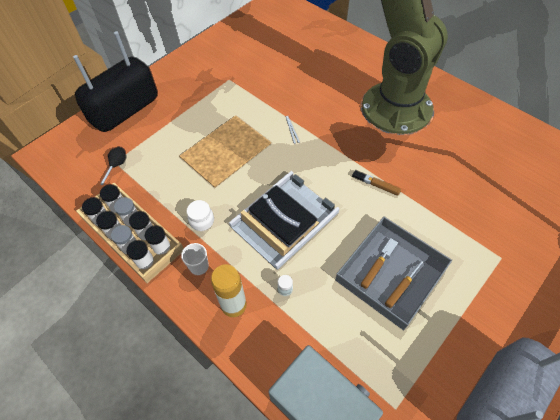

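The top view shows the bin at (124,245) with the seam tool on the left (handle at col 107, bent tip near (109,278)) and the spatula on the right. The carrier's far edge is at about row 175 and the stops at row 265. The seam runs from the stud at (306,213) to (246,211), and the pad is at (412,244).

```bash
python3 - <<'E'
from h import *
im=cv2.imread("pics/top0.png"); d=np.load("top0.npy")
a=cv2.resize(im[150:280,225:330],None,fx=4.5,fy=4.5,interpolation=cv2.INTER_CUBIC)
b=cv2.resize(im[195:290,85:160],None,fx=4.3,fy=4.5,interpolation=cv2.INTER_CUBIC)
o=np.zeros((586,800,3),np.uint8); o[:a.shape[0],:a.shape[1]]=a[:586]; o[:b.shape[0],475:475+b.shape[1]]=b[:,:325]
cv2.imwrite("pics/crop0.png",o)
v,u=np.mgrid[0:420,0:560]; P=world("top",np.c_[u.ravel(),v.ravel()],d=d.ravel()).reshape(420,560,3); np.save("P0.npy",P)
def rect(name,m):
    pts=P[m][:,:2].astype(np.float32); (c,s,a)=cv2.minAreaRect(pts); print(name,np.round(c,4),np.round(s,4),round(a,2),"z",np.median(P[m][:,2]).round(4),m.sum())
for n in ["cork_pad","panel","carrier","seam_tool","spatula","bin"]:
    for r in models.masks_of("top",n)[:1]: rect(n+" %.2f"%r["p"],r["mask"]&(d>0))
X,Y,Z=P[...,0],P[...,1],P[...,2]
m=(abs(Z-.049)<.007)&(abs(X-.57)<.16)&(abs(Y)<.1); m=cv2.morphologyEx(m.astype(np.uint8),cv2.MORPH_OPEN,np.ones((5,5)))>0; rect("carrier top",m)
m=(Z>.015)&(abs(X-.57)<.16)&(abs(Y)<.12); m=cv2.morphologyEx(m.astype(np.uint8),cv2.MORPH_OPEN,np.ones((2,2)))>0; rect("rails",m)
m=(abs(Z-.006)<.004)&(abs(X-.57)<.16)&(abs(Y-.01)<.1)
for x in np.arange(.42,.72,.01):
    k=(abs(X-x)<.005)&(abs(Y-.01)<.03); print(round(x,2),np.median(Z[k]).round(3),end="; ")
E
```

```text
cork_pad 0.98 [ 0.5118 -0.2988] [0.1731 0.2405] 87.95 z 0.0084 8084
panel 0.55 [0.5853 0.011 ] [0.1622 0.1119] 87.46 z 0.0492 3845
carrier 0.78 [0.5991 0.0104] [0.1698 0.1494] 88.27 z 0.0489 4940
seam_tool 0.79 [0.5183 0.3736] [0.0205 0.1574] 89.97 z 0.023 480
spatula 0.79 [0.5149 0.2913] [0.1647 0.0239] 6.39 z 0.0207 692
bin 0.73 [0.5113 0.3416] [0.2338 0.2315] 2.59 z 0.0051 9508
carrier top [0.5974 0.01  ] [0.1659 0.136 ] 87.34 z 0.0492 4332
rails [0.5756 0.0079] [0.1928 0.2555] 87.42 z 0.0481 6160
0.42 0.001; 0.43 0.001; 0.44 0.001; 0.45 0.003; 0.46 0.006; 0.47 0.007; 0.48 0.007; 0.49 0.007; 0.5 0.006; 0.51 0.007; 0.52 0.007; 0.53 1.0; 0.54 0.049; 0.55 0.049; 0.56 0.049; 0.57 0.049; 0.58 0.05; 0.59 0.05; 0.6 0.05; 0.61 0.049; 0.62 0.05; 0.63 0.05; 0.64 0.048; 0.65 0.022; 0.66 0.049; 0.67 0.007; 0.68 0.006; 0.69 0.006; 0.7 0.005; 0.71 0.001;
```

View pics/crop0.png

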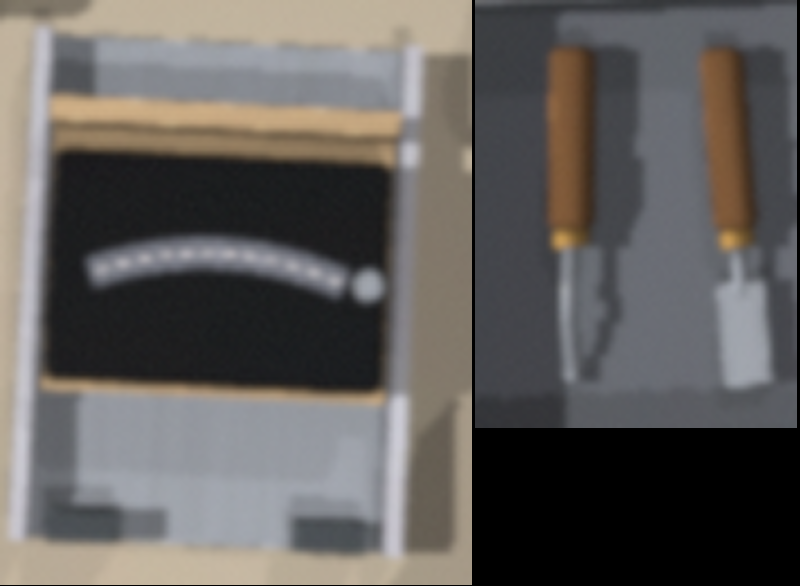

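The crop shows jig yaw at about −2.6° and carrier slide at about 55 mm. The far face is free at x ≈ 0.666, and both tools lie nearly along x. Next I hook the carrier.

```bash
cat >> h.py <<'E'
YAW=np.radians(-2.6); O=np.array([.5406,.0095]); EX=np.array([np.cos(YAW),np.sin(YAW)]); EY=np.array([-EX[1],EX[0]])
def jig(x,y): return O+x*EX+y*EY
def down(yaw,tilt=0):
    # tool x along yaw; tilt>0 swings fingers outward (+x), lowers the -x side
    from scipy.spatial.transform import Rotation as Rn
    q=(Rn.from_euler("z",yaw)*Rn.from_euler("y",-tilt)*Rn.from_quat([1,0,0,0])).as_quat()
    return np.array([q[3],q[0],q[1],q[2]])
E
python3 - <<'E'
from h import *
P=np.load("P0.npy");X,Y,Z=P[...,0],P[...,1],P[...,2]
for n,y0 in (("seam",.372),("spat",.291)):
    m=(abs(Z-.0245)<.004)&(abs(Y-y0)<.03)&(abs(X-.55)<.06)
    (c,s,a)=cv2.minAreaRect(P[m][:,:2].astype(np.float32)); print(n,c,s,a,np.median(P[m][:,:2],0),m.sum())
q=down(YAW); ctrl.close_gripper()
ctrl.movep([*jig(.158,0),.16],q); ctrl.movel([*jig(.158,0),.024]); s=get_state(); print(s["time"],s["tcp_pos"],s["contact_force"])
f0=s["contact_force"]
ctrl.movel([*jig(.095,0),.024],max_speed=.06)
s=get_state(); print(s["time"],s["tcp_pos"],s["contact_force"]-f0)
x=.095
while x>.072:
    x-=.003; ctrl.movel([*jig(x,0),.024],max_speed=.04); s=get_state(); f=s["contact_force"]-f0; print(round(x,3),s["tcp_pos"].round(4),f.round(1))
    if f[0]>15: break
print(s["time"])
E
```

```text
seam (0.5474287867546082, 0.3732474148273468) (0.09796658903360367, 0.01981479302048683) 0.31609630584716797 [0.55047363 0.37308563] 367
spat (0.5482140183448792, 0.29375961422920227) (0.09655691683292389, 0.02033391408622265) 5.65620756149292 [0.55055832 0.29399307] 349
6.6583 [0.69919027 0.00249911 0.02508944] [ 0.87845627 -0.2876534  -0.67867801]
7.8583 [0.63530268 0.00522552 0.02408383] [0.69845914 0.54435646 1.29834881]
0.092 [0.6327 0.0053 0.024 ] [1.8 0.4 1.7]
0.089 [0.6295 0.0055 0.024 ] [1.6 0.2 1. ]
0.086 [0.6264 0.0056 0.024 ] [ 2.4 -0.3  1.5]
0.083 [0.6249 0.0057 0.0242] [ 5.9  0.8 -1. ]
0.08 [0.6249 0.0057 0.0244] [14.6 -0.2 -8.9]
0.077 [0.6249 0.0057 0.0246] [ 23.   -0.6 -15.7]
9.3583
```

```bash
python3 - <<'E'
from h import *
ctrl.movel([*jig(.1,0),.026],max_speed=.1); ctrl.movel([*jig(.1,0),.14],max_speed=.25); ctrl.ungrasp()
ctrl.movep([.550,.373,.16],down(0))
s=get_state(); print(s["time"],s["tcp_pos"],s["eef_rot"],s["contact_force"])
im,d=vision.grab_frame("top"); cv2.imwrite("pics/top1.png",im)
v,u=np.mgrid[0:420,0:560]; P=world("top",np.c_[u.ravel(),v.ravel()],d=d.ravel()).reshape(420,560,3); np.save("P1.npy",P)
X,Y,Z=P[...,0],P[...,1],P[...,2]
m=(abs(Z-.049)<.007)&(abs(X-.57)<.16)&(abs(Y)<.1); m=cv2.morphologyEx(m.astype(np.uint8),cv2.MORPH_OPEN,np.ones((5,5)))>0
print(cv2.minAreaRect(P[m][:,:2].astype(np.float32)))
# panel dark mask
L=im.sum(2); dk=(L<120)&m; dk=cv2.morphologyEx(dk.astype(np.uint8),cv2.MORPH_OPEN,np.ones((3,3)))>0
print("panel",cv2.minAreaRect(P[dk][:,:2].astype(np.float32)))
c=cv2.minAreaRect(P[dk][:,:2].astype(np.float32))[0]
a=cv2.resize(im[190:280,225:330],None,fx=5,fy=5,interpolation=cv2.INTER_CUBIC)
w,_=vision.grab_frame("wrist"); cv2.imwrite("pics/w1.png",w)
w=cv2.resize(w,(320,240)); o=np.zeros((450,850,3),np.uint8); o[:,:525]=a; o[:240,530:]=w; cv2.imwrite("pics/c1.png",o[:,:800] if 0 else cv2.resize(o,(800,424)))
for r in models.recognise("wrist","seam_tool"): print(r)
E
```

```text
12.55 [0.55133255 0.37086181 0.15975275] [ 7.78783933e-04  9.99998706e-01 -1.38495476e-03  2.51320734e-04] [ 0.09087608 -0.51583867 -0.17732385]
((0.544072151184082, 0.012827187776565552), (0.16776275634765625, 0.1360718160867691), 87.39215087890625)
panel ((0.5335299372673035, 0.013061173260211945), (0.1577211618423462, 0.10659950226545334), 87.22293090820312)
{'point': [280.7, 195.7], 'p': 0.98}
```

View pics/c1.png

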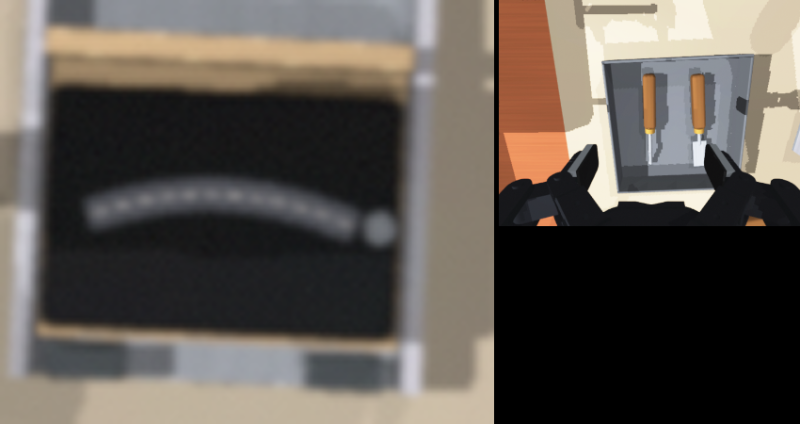

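Carrier is home: its near edge meets the stops, and the slide was 53 mm. I'll extract the seam and grasp the tool.

```bash
python3 - <<'E'
from h import *
im=cv2.imread("pics/top1.png"); P=np.load("P1.npy")
L=im.astype(int).sum(2); roi=np.zeros(L.shape,bool); roi[222:248,239:310]=1
m=(L>200)&roi; n,lab,st,ce=cv2.connectedComponentsWithStats(m.astype(np.uint8),connectivity=4)
v,u=np.nonzero(m); W=world("top",np.c_[u,v],z=.049)
C=np.array([.5335,.013]); D=W[:,:2]-C; x=D@EX; y=D@EY
for a in range(-80,84,4):
    k=abs(y*1e3-a)<2
    if k.any(): print(a,(x[k].mean()*1e3).round(1),k.sum(),(np.ptp(x[k])*1e3).round(0))
s=get_state(); print(s["tcp_pos"],s["time"])
ctrl.movel([.550,.373,.05],down(0) if 0 else None,max_speed=.2)
ctrl.movel([.550,.373,.0085],max_speed=.08)
s=get_state(); print(s["tcp_pos"],s["contact_force"])
ctrl.close_gripper(100); s=get_state(); print(s["tcp_pos"],s["contact_force"],s["width"],s["gripper_force"])
E
```

```text
-80 -5.9 4 6.0
-76 -5.0 12 13.0
-72 -5.2 14 13.0
-68 -5.4 12 13.0
-64 -5.6 3 4.0
-60 -3.2 9 9.0
-56 -3.3 11 11.0
-52 -2.6 10 13.0
-48 -0.5 11 11.0
-44 0.4 13 13.0
-40 1.3 13 13.0
-36 2.7 12 11.0
-32 3.0 13 13.0
-28 3.5 10 11.0
-24 4.2 10 11.0
-20 6.7 11 11.0
-16 6.0 12 11.0
-12 5.8 12 11.0
-8 5.6 12 11.0
-4 7.1 11 11.0
0 7.4 12 11.0
4 6.1 9 11.0
8 7.5 10 11.0
12 7.3 11 11.0
16 6.7 12 11.0
20 4.3 12 11.0
24 4.1 12 11.0
28 3.9 12 11.0
32 3.7 12 11.0
36 1.4 12 11.0
40 0.4 10 11.0
44 0.4 11 13.0
48 -0.2 9 11.0
52 -2.0 13 13.0
56 -3.7 12 11.0
60 -2.8 5 8.0
[0.55120978 0.37114931 0.15983907] 12.7
[0.54993425 0.37313327 0.00829304] [1.02797857 0.28593791 0.65682519]
[0.55021338 0.37324212 0.00913292] [-0.81267397 -0.076553    5.40072831] 0.017127894734752763 99.57514643669128
```

```bash
cat >> h.py <<'E'
from scipy.spatial.transform import Rotation as Rn
C=np.array([.5335,.013]); TILT=np.radians(30); REL=np.array([-.1137,0,.0004])
def rot(yaw,tilt): return Rn.from_euler("z",yaw)*Rn.from_euler("y",-tilt)
def tcp_for(tip,yaw=YAW,tilt=TILT,rel=None): return np.asarray(tip)-rot(yaw,tilt).apply(REL if rel is None else rel)
def seam(y,z): # y in mm, tip centre height z
    return np.array([*(C+(7.2-10.8*(y/60)**2)*1e-3*EX+y*1e-3*EY),z])
E
python3 - <<'E'
from h import *
ctrl.movel([.550,.373,.20],max_speed=.15)
s=get_state(); print(s["tcp_pos"],s["width"],s["contact_force"],s["time"])
q=down(YAW,TILT)
for y in (-60,0,60):
    for z in (.045,.09): print(y,ctrl.ik(tcp_for(seam(y,z)),q))
ctrl.movep(tcp_for(seam(-60,.09)),q); ctrl.pause(.3)
s=get_state(); print(s["tcp_pos"],tcp_for(seam(-60,.09)),s["eef_rot"],q,s["width"],s["contact_force"],s["time"])
o=[]
for c in ("scene","top"):
    im,d=vision.grab_frame(c); cv2.imwrite(f"pics/{c}2.png",im)
    p=pix(c,[seam(-60,.09),s["tcp_pos"]]); print(c,p)
    x,y=p[0].astype(int); cr=im[y-45:y+45,x-60:x+60].copy(); o.append(cv2.resize(cr,None,fx=5,fy=5,interpolation=cv2.INTER_CUBIC)); 
    print("crop origin",x-60,y-45)
o=np.vstack(o); cv2.imwrite("pics/c2.png",cv2.resize(o,(400,600)) if 0 else np.hstack([cv2.resize(o[:450],(400,300)),cv2.resize(o[450:],(400,300))]))
E
```

```text
[0.54965711 0.37260786 0.19892761] 0.017303393805985612 [ 0.62206808 -0.33334776  0.1923519 ] 16.1167
-60 [-0.20656209  0.52246184  0.36151876  2.17800211  4.3892721   0.19601623
  0.29528204]
-60 [ 0.35555058  0.43685532 -0.43667991  2.12575821  1.18550863  0.21658294
 -2.73477758]
0 [-0.46258282  0.57156886  0.55867174  2.15056831  4.51531364  0.24394697
  0.03412347]
0 [ 0.22197279  0.4509043  -0.43627253  2.09757908  1.22613206  0.28771152
 -2.88136439]
60 [-0.59790799  0.57036233  0.56170313  2.15525781  4.50928183  0.1792013
 -0.07439714]
60 [-0.18518681  0.42486018 -0.05039274  2.1056239   0.98852329  0.18598007
 -2.78206079]
[ 0.6260077  -0.05063157  0.14652709] [ 0.62574744 -0.05125076  0.14650359] [ 0.00570481  0.96566947 -0.02152065  0.25881805] [ 0.00587191  0.96567721 -0.02191428  0.25875243] 0.017475314843256207 [-0.26814585 -0.99856645  0.11036856] 18.0083
scene [[281.76500203 179.36782169]
 [254.61272451 189.10684808]]
crop origin 221 134
top [[300.86338681 237.02266449]
 [304.57365081 185.69791565]]
crop origin 240 192
```

View pics/c2.png

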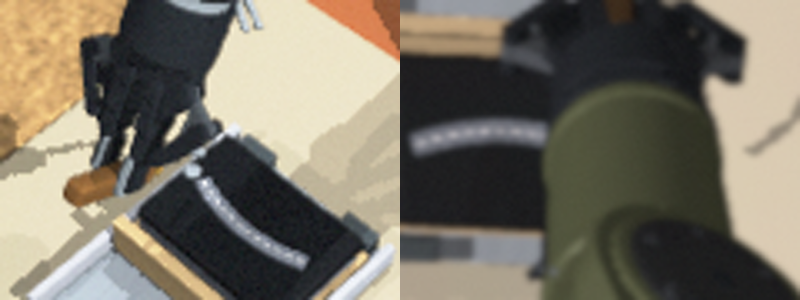

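Tilt 30° is close to a joint-6 limit, so I'll use 20°. I'll check the tip again at higher zoom with the predicted points marked.

```bash
sed -i 's/TILT=np.radians(30)/TILT=np.radians(20)/' h.py; python3 - <<'E'
from h import *
q=down(YAW,TILT)
ctrl.movep(tcp_for(seam(-60,.085)),q); ctrl.pause(.3)
s=get_state(); print(s["qpos"].round(2),s["tcp_pos"]-tcp_for(seam(-60,.085)),s["time"],s["contact_force"])
for y in (-60,0,60): print(y,ctrl.ik(tcp_for(seam(y,.048)),q))
im,d=vision.grab_frame("scene"); cv2.imwrite("pics/scene3.png",im)
p=pix("scene",[seam(-60,.085),[*(C-.0052*EX-.072*EY),.049],seam(-60,.049)]); print(p)
x,y=p[0].astype(int); a=cv2.resize(im[y-25:y+25,x-33:x+33],(396,300),interpolation=cv2.INTER_NEAREST)
print("origin",x-33,y-25,"x6")
p[:]=(p-[x-33,y-25]+.5)*6
for k,c in zip(p,((0,0,255),(0,255,0),(255,0,0))): cv2.circle(a,tuple(int(t) for t in k),8,c,1)
w,_=vision.grab_frame("wrist"); cv2.imwrite("pics/w3.png",w)
i=vision.camera_info("wrist"); H=np.linalg.inv(np.array(i["hand_eye"])); K=np.array(i["mtx"])
e=s["eef_rot"]; Rt=Rn.from_quat([e[1],e[2],e[3],e[0]]); 
for X in (seam(-60,.085),seam(-60,.049),seam(60,.049)):
    c=H[:3,:3]@Rt.inv().apply(X-s["tcp_pos"])+H[:3,3]; u=K@c; u=u[:2]/u[2]; print("wrist",u)
    cv2.circle(w,tuple(int(t) for t in u),6,(0,0,255),1)
cv2.imwrite("pics/c3.png",np.hstack([a,cv2.resize(w,(400,300))]))
E
```

```text
[ 0.47  0.55 -0.64  1.96  0.8   0.49 -2.33] [-3.32200307e-04  7.09476900e-05  3.38971132e-04] 18.8833 [-0.27065304  0.54912119 -0.53902698]
-60 [ 0.40705114  0.58674532 -0.54941517  1.99760705  0.89375911  0.40564437
 -2.42262756]
0 [ 0.27088552  0.59442773 -0.52014473  1.96800397  0.90398513  0.43684167
 -2.5321751 ]
60 [ 0.13020367  0.58429069 -0.48088786  1.97606831  0.92259445  0.44835921
 -2.66116583]
[[281.78510131 180.42117854]
 [279.33630838 185.04294985]
 [281.92565821 187.78744055]]
origin 248 155 x6
wrist [281.77608088 452.50177769]
wrist [281.91371011 416.26569921]
wrist [102.88126604 416.27809812]
```

View pics/c3.png

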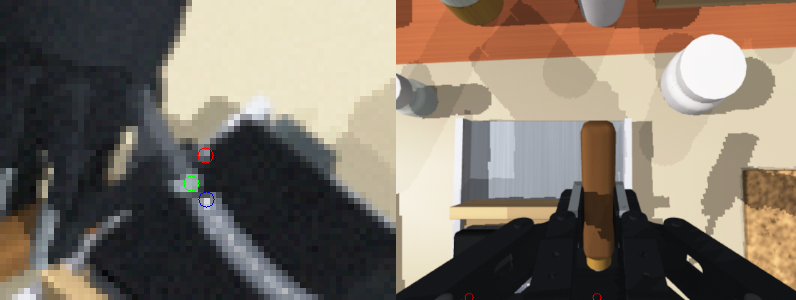

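```bash
python3 - <<'E'
from h import *
im0=cv2.imread("pics/scene3.png")
ctrl.movel(tcp_for(seam(0,.085)),max_speed=.12); ctrl.pause(.3)
s=get_state(); print(s["tcp_pos"]-tcp_for(seam(0,.085)),s["time"])
im,d=vision.grab_frame("scene"); cv2.imwrite("pics/scene4.png",im)
m=models.masks_of("scene","seam_tool"); 
T=rot(YAW,TILT); tip=seam(0,.085)
pts=np.array([tip]+[tip+T.apply([a,0,.0045]) for a in (.02,.04,.062,.07)])
p=pix("scene",pts); print(p.round(1)); x,y=p[0].astype(int); ox,oy=x-33,y-25
for r in m[:2]:
    v,u=np.nonzero(r["mask"]); print(r["p"],r["point"],u.min(),u.max(),v.min(),v.max()); 
a=im[oy:oy+50,ox:ox+66].astype(float); a=(np.clip(a/255,0,1)**.5*255).astype(np.uint8); a=cv2.resize(a,(792,600),interpolation=cv2.INTER_CUBIC)
print("origin",ox,oy)
for k in p: cv2.circle(a,tuple(int(t) for t in (k-[ox,oy]+.5)*12),3,(0,0,255),-1)
cv2.imwrite("pics/c4.png",a)
E
```

```text
[-8.93242095e-05 -9.33924954e-04 -6.64510231e-05] 19.9417
[[294.7 195.3]
 [290.3 196.9]
 [285.4 199.7]
 [279.8 202.9]
 [277.8 204.1]]
0.61 [257.0, 212.9] 251 267 205 220
origin 261 170
```

View pics/c4.png

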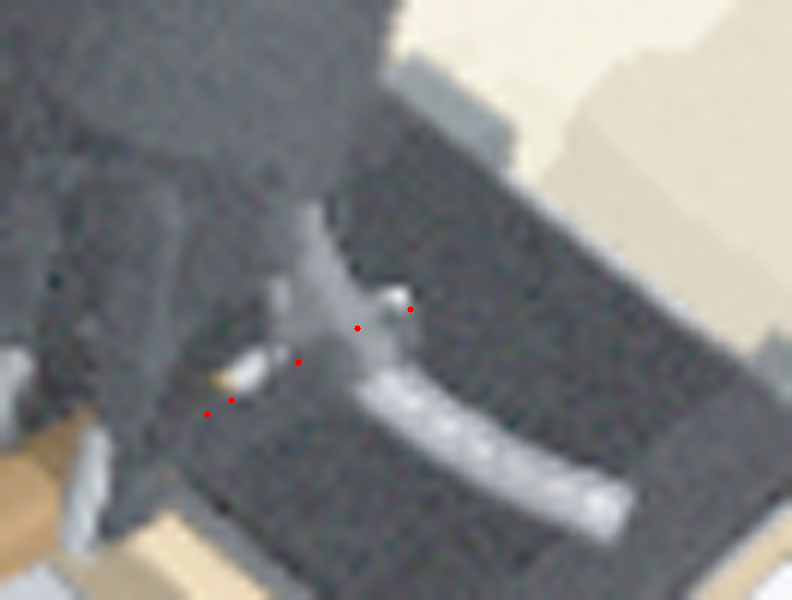

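The tip highlight is at (397,296), within about 1 px (~3 mm) of the prediction at (410,309), and it looks slightly higher in z. I'll go down under force feedback and stroke.

```bash
python3 - <<'E'
from h import *
go=lambda y,z,v: ctrl.movel(tcp_for(seam(y,z)),max_speed=v)
go(-58,.085,.12); go(-58,.062,.06); ctrl.pause(.3)
F=lambda: np.mean([get_state()["contact_force"] for _ in range(1)],0)
s=get_state(); f0=s["contact_force"]; print(s["time"],f0)
z=.058; hit=False
while z>.036:
    z-=.0015; go(-58,z,.03); ctrl.pause(.1); f=get_state()["contact_force"]-f0; print(round(z,4),f.round(2))
    if f[2]>2.6: hit=True; break
print("hit",hit,get_state()["time"])
if hit:
    for y in np.arange(-45,61,7.5):
        go(y,z,.035); f=get_state()["contact_force"]-f0; s=get_state(); print(y,round(z,4),f.round(2),(s["tcp_pos"]-tcp_for(seam(y,z))).round(4),s["width"].round(4))
        if f[2]<1.8: z-=.001
        if f[2]>5: z+=.001
    ctrl.pause(.2); print(get_state()["time"])
E
```

```text
21.5167 [-0.03551971 -0.17692717 -1.40420162]
0.0565 [-0.27 -0.51  1.09]
0.055 [-0.43  0.46  0.4 ]
0.0535 [ 0.2  -0.13 -0.16]
0.052 [ 0.33  0.13 -0.3 ]
0.0505 [ 0.36 -0.37  2.55]
0.049 [0.73 0.4  1.93]
0.0475 [0.82 0.26 3.73]
hit True 24.05Traceback (most recent call last):
  File "<stdin>", line 13, in <module>
AttributeError: 'float' object has no attribute 'round'
```

```bash
python3 - <<'E'
from h import *
go=lambda y,z,v: ctrl.movel(tcp_for(seam(y,z)),max_speed=v)
z=.0475
for y in np.arange(-37.5,1,7.5):
    go(y,z,.035); s=get_state(); print(y,s["contact_force"].round(2),(s["tcp_pos"]-tcp_for(seam(y,z))).round(4))
im,d=vision.grab_frame("scene"); cv2.imwrite("pics/scene5.png",im)
p=pix("scene",[seam(0,z),seam(60,.049),seam(-60,.049)]); x,y=p[0].astype(int); ox,oy=x-33,y-25
a=im[oy:oy+50,ox:ox+66].astype(float); a=(np.clip(a/255,0,1)**.5*255).astype(np.uint8); a=cv2.resize(a,(792,600),interpolation=cv2.INTER_CUBIC)
for k in p: cv2.circle(a,tuple(int(t) for t in (k-[ox,oy]+.5)*12),3,(0,0,255),-1); print((k-[ox,oy]+.5)*12)
cv2.imwrite("pics/c5.png",a); print(get_state()["time"])
E
```

```text
-37.5 [-0.66  0.65  1.48] [0.0003 0.0008 0.0001]
-30.0 [-0.07  0.65  0.97] [0.0003 0.0008 0.0001]
-22.5 [0.38 0.33 1.22] [0.0002 0.0009 0.0001]
-15.0 [0.64 0.84 1.31] [0.0001 0.0009 0.0001]
-7.5 [-0.75  0.21  1.4 ] [0.0001 0.0008 0.0001]
0.0 [-1.    1.14  3.26] [0.0001 0.0009 0.0001]
[408.05413941 315.13314414]
[630.55994585 437.68629023]
[257.10789856 135.44928655]
26.8417
```

View pics/c5.png

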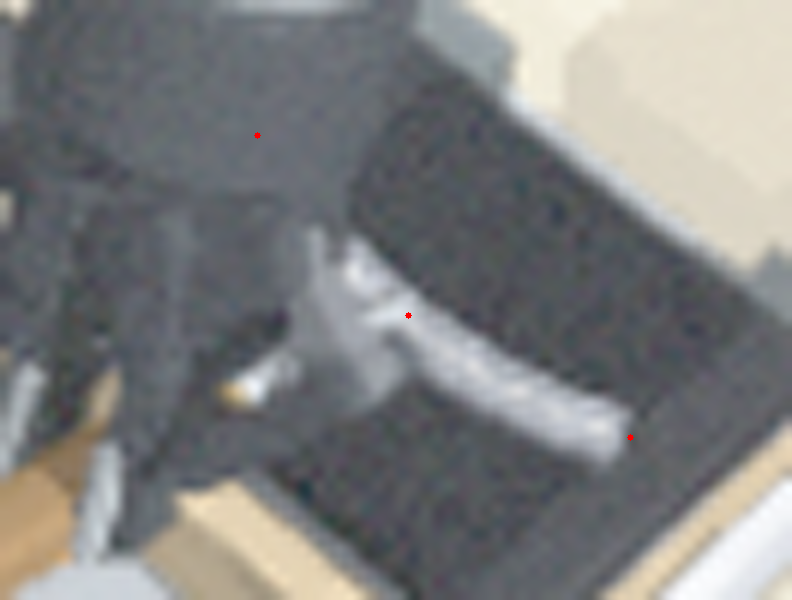

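The tip sits on the band; the seam-end mark shows the same small calibration offset. I'll finish the stroke and go to the pad.

```bash
python3 - <<'E'
from h import *
go=lambda y,z,v: ctrl.movel(tcp_for(seam(y,z)),max_speed=v)
z=.0475
for y in np.arange(7.5,61,7.5):
    go(y,z,.035); s=get_state(); print(y,s["contact_force"].round(2),(s["tcp_pos"]-tcp_for(seam(y,z))).round(4))
ctrl.pause(.3); print(get_state()["contact_force"])
go(60,.07,.05); go(60,.14,.12)
py=np.radians(-2.05); pc=np.array([.5118,-.2988]); t=pc-.08*np.array([np.cos(py),np.sin(py)])
q=down(py,0)
P=lambda z: tcp_for([*t,z],py,0)
ctrl.movep(P(.12),q); ctrl.movel(P(.04),max_speed=.12); ctrl.pause(.3)
f0=get_state()["contact_force"]; print(f0,get_state()["time"])
z=.02
while z>.006:
    ctrl.movel(P(z),max_speed=.03); ctrl.pause(.1); f=get_state()["contact_force"]-f0; print(round(z,4),f.round(2))
    if f[2]>3.5: break
    z-=.0012
s=get_state(); print(s["time"],s["tcp_pos"],s["width"])
im,d=vision.grab_frame("scene"); cv2.imwrite("pics/scene6.png",im)
E
```

```text
7.5 [-0.29  0.26  1.7 ] [0.0001 0.0008 0.0001]
15.0 [-0.08  1.28  0.72] [0.0001 0.001  0.0001]
22.5 [0.36 1.4  2.33] [-0.      0.0009  0.0001]
30.0 [-0.5   1.48  2.5 ] [-0.      0.0009  0.0001]
37.5 [0.19 0.96 1.64] [-0.0001  0.0008  0.    ]
45.0 [-0.92  0.54  2.35] [-0.0001  0.0007  0.    ]
52.5 [0.68 0.55 2.55] [-0.0001  0.0009  0.    ]
60.0 [-0.87 -0.03  2.86] [-0.0002  0.0009  0.    ]
[-0.85501583  1.75717737  2.4337323 ]
[-0.57652497  0.57308501 -0.7391603 ] 33.9667
0.02 [ 0.86 -0.84  0.86]
0.0188 [ 0.39 -0.08  0.28]
0.0176 [1.69 0.02 0.43]
0.0164 [ 0.99 -0.37  0.18]
0.0152 [ 0.81 -0.97 -0.38]
0.014 [ 0.44 -0.75  0.28]
0.0128 [-1.07 -0.18  6.63]
36.9833 [ 0.54564646 -0.30004018  0.01310904] 0.017603627676035367
```

```bash
python3 - <<'E'
from h import *
ctrl.ungrasp(); p=get_state()["tcp_pos"]
ctrl.movel([p[0],p[1],.06],max_speed=.08); ctrl.movel([p[0],p[1],.22],max_speed=.2)
ctrl.movep([.40,-.10,.33],down(0)); ctrl.pause(.5)
s=get_state(); print(s["time"],s["contact_force"])
o=[]
for c in ("top","scene"):
    im,d=vision.grab_frame(c); cv2.imwrite(f"pics/{c}7.png",im); o.append(cv2.resize(im,(400,300)) if c=="scene" else cv2.resize(im[170:320,345:470],(400,480)))
    if c=="top":
        v,u=np.mgrid[0:420,0:560]; P=world(c,np.c_[u.ravel(),v.ravel()],d=d.ravel()).reshape(420,560,3)
        m=(P[...,2]>.014)&(abs(P[...,0]-.51)<.12)&(abs(P[...,1]+.3)<.08)&(P[...,2]<.05)
        print(cv2.minAreaRect(P[m][:,:2].astype(np.float32)),np.percentile(P[m][:,2],95))
        for n in ("white_tub","glass_jar","spatula"):
            for r in models.recognise(c,n)[:1]: print(n,r)
o[1]=np.vstack([o[1],np.zeros((180,400,3),np.uint8)]); cv2.imwrite("pics/c7.png",np.hstack(o))
E
```

```text
40.9417 [-0.27823896  0.17785105  0.02415063]
((0.5075879693031311, -0.277719646692276), (0.2171795666217804, 0.10494324564933777), 15.98611831665039) 0.030561833825425457
white_tub {'point': [349.1, 142.5], 'p': 0.6}
glass_jar {'point': [203.7, 142.9], 'p': 0.55}
spatula {'point': [143.6, 242.1], 'p': 0.75}
```

View pics/c7.png

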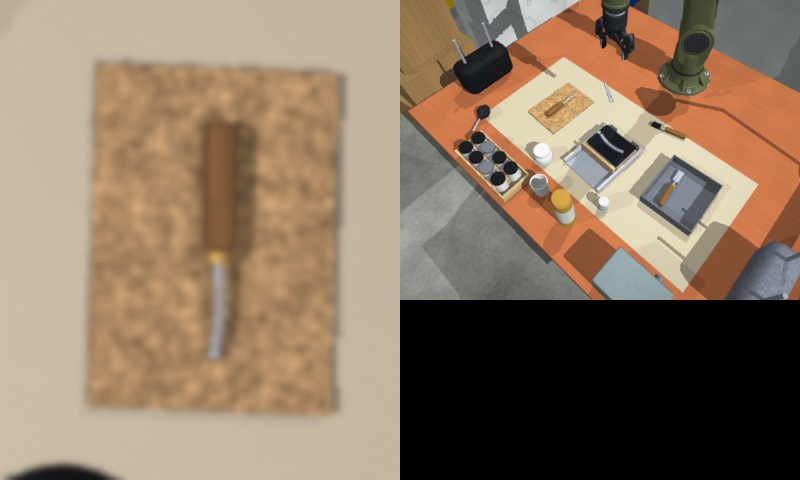

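The tool lies centred on the pad, from its butt at (220,122) to its tip at (215,357) in the left crop. The carrier is home, the spatula is in the bin, and the tub and jar are in place.

```bash
python3 -c "
from h import *
print(ticket.close_job(), get_state()['time'])"
```

```text
the job is handed in; nothing more can be done
the job is handed in; nothing more can be done
```

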